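# Stock the colour-coded anaesthetic drug trays

### The job

Fill the colour-coded drug trays for theatre: stand each vial from the table upright in the insert tray of its cap's colour (red, yellow, green, blue), setting the glass down gently, and leave the grey-capped vial where it stands. The blue tray already holds an older vial which must be used first: shift it into the front half of that tray (the end with the white card, nearer the robot) and stand the new blue vial behind it, in the back half.

Things in the scene. Friction and masses are not known exactly. Their poses are not given: they have to be found in the camera images.
- old_blue_vial: Older blue vial: small upright brown glass vial with a blue cap, 24 mm diameter, 53 mm tall, about 35 g; origin at the centre of its underside, z up (round: yaw is arbitrary). Solid for the fingers up to 45 mm above the underside; grip from above with the TCP 30 to 38 mm above it. At the start it stands in the blue tray, too far back for a second vial behind it.
- blue_vial: New blue vial: small upright brown glass vial with a blue cap, 26 mm diameter, 53 mm tall, about 35 g; origin at the centre of its underside, z up (round: yaw is arbitrary). Solid for the fingers up to 45 mm above the underside; grip from above with the TCP 30 to 38 mm above it. Stands on the table at the start.
- red_vial: Red vial: small upright colourless glass vial with a red cap, 26 mm diameter, 53 mm tall, about 35 g; origin at the centre of its underside, z up (round: yaw is arbitrary). Solid for the fingers up to 45 mm above the underside; grip from above with the TCP 30 to 38 mm above it. Stands on the table at the start.
- yellow_vial: Yellow vial: small upright brown glass vial with a yellow cap, 22 mm diameter, 47 mm tall, about 35 g; origin at the centre of its underside, z up (round: yaw is arbitrary). Solid for the fingers up to 40 mm above the underside; grip from above with the TCP 30 to 38 mm above it. Stands on the table at the start.
- green_vial: Green vial: small upright colourless glass vial with a green cap, 22 mm diameter, 47 mm tall, about 35 g; origin at the centre of its underside, z up (round: yaw is arbitrary). Solid for the fingers up to 40 mm above the underside; grip from above with the TCP 30 to 38 mm above it. Stands on the table at the start.
- grey_vial: Grey vial: small upright colourless glass vial with a dark grey cap, 26 mm diameter, 49 mm tall; origin at the centre of its underside, z up. Loose on the table among the others; belongs in no tray and stays where it is.
- tray_blue: Blue insert tray, open, fixed: 85 (x) by 55 (y) mm outside, 80 by 50 inside, floor 3 mm thick, rim 19 mm above the origin, which is the centre of its underside; x runs from the front end (white card, nearer the robot) to the back end, z up. The four coloured trays stand side by side, 58 mm centre to centre along y, in any colour order, in a fixed white carrier turned up to 0.3 rad.
- tray_red: Red insert tray, fixed, beside the blue one and of the same shape: 80 by 50 mm inside, floor 3 mm thick, rim 19 mm above its origin (centre of the underside); x runs from the front end (white card, nearer the robot) to the back end, z up.
- tray_yellow: Yellow insert tray, fixed, beside the blue one and of the same shape: 80 by 50 mm inside, floor 3 mm thick, rim 19 mm above its origin (centre of the underside); x runs from the front end (white card, nearer the robot) to the back end, z up.
- tray_green: Green insert tray, fixed, beside the blue one and of the same shape: 80 by 50 mm inside, floor 3 mm thick, rim 19 mm above its origin (centre of the underside); x runs from the front end (white card, nearer the robot) to the back end, z up.
Not all that is in view belongs to the job. Of the things shaped like the tray_blue, the blue one is meant.

How it is judged:
At the end, for the whole second after the job is handed in: Red, yellow, green vial each upright (0.1 rad) on the floor of the tray of that colour; both blue vials so in the blue tray, the older at x < -0.006, the new at x > 0.006 m in its frame; grey vial upright, under 20 mm from its start; all released, at rest (x of old_blue_vial in the frame of tray_blue between -0.032 and 0.032 m and y of old_blue_vial in the frame of tray_blue between -0.017 and 0.017 m and z of old_blue_vial in the frame of tray_blue between -0.002 and 0.006 m and angle between each of old_blue_vial, blue_vial, red_vial, yellow_vial, green_vial, grey_vial's own z axis and vertical below 0.1 rad and linear speed of each of old_blue_vial, blue_vial, red_vial, yellow_vial, green_vial below 0.01 m/s and contact force between the fingers and old_blue_vial below 0.05 N and x of blue_vial in the frame of tray_blue between -0.032 and 0.032 m and y of blue_vial in the frame of tray_blue between -0.017 and 0.017 m and z of blue_vial in the frame of tray_blue between -0.002 and 0.006 m and contact force between the fingers and blue_vial below 0.05 N and x of old_blue_vial in the frame of tray_blue below -0.006 m and x of blue_vial in the frame of tray_blue above 0.006 m and x of red_vial in the frame of tray_red between -0.032 and 0.032 m and y of red_vial in the frame of tray_red between -0.017 and 0.017 m and z of red_vial in the frame of tray_red between -0.002 and 0.006 m and contact force between the fingers and red_vial below 0.05 N and x of yellow_vial in the frame of tray_yellow between -0.032 and 0.032 m and y of yellow_vial in the frame of tray_yellow between -0.017 and 0.017 m and z of yellow_vial in the frame of tray_yellow between -0.002 and 0.006 m and contact force between the fingers and yellow_vial below 0.05 N and x of green_vial in the frame of tray_green between -0.032 and 0.032 m and y of green_vial in the frame of tray_green between -0.017 and 0.017 m and z of green_vial in the frame of tray_green between -0.002 and 0.006 m and contact force between the fingers and green_vial below 0.05 N and distance of grey_vial from where it was at the start of the episode below 0.02 m); the robot touches nothing.
It fails at once if a vial is knocked over or tipped far (0.5 rad) (angle between any of old_blue_vial, blue_vial, red_vial, yellow_vial, green_vial, grey_vial's own z axis and vertical above 0.5 rad).
It fails at once if the grey vial is pushed away or picked up (distance of grey_vial from where it was at the start of the episode above 0.03 m).
It fails at once if a vial is dropped or rammed into a tray (over 60 N) (contact force between any of old_blue_vial, blue_vial, red_vial, yellow_vial, green_vial and tray_blue above 60 N or contact force between any of old_blue_vial, blue_vial, red_vial, yellow_vial, green_vial and tray_red above 60 N or contact force between any of old_blue_vial, blue_vial, red_vial, yellow_vial, green_vial and tray_yellow above 60 N or contact force between any of old_blue_vial, blue_vial, red_vial, yellow_vial, green_vial and tray_green above 60 N).
It also fails if it takes over 115 s, if anything falls off the work surface, if the arm or the gripper's body presses on something with over 40 N, if the wrist force passes 120 N, or if a joint passes its speed limit or range.

### The arm

A 7-joint arm with a two-finger parallel gripper is mounted at the origin on the work surface; the furniture and walls round the work are solid. World frame = base frame: x ahead of the robot, y to its left, z up, the work surface at z = 0. Lengths are in m, angles in rad, forces in N, time in s.
With the tool pointing down it reaches from about 0.35 to 0.9 m from the base axis. Payload 8.1 kg.
Tool frame: the origin (TCP) lies between the finger pads, 19 mm behind the fingertips; this is the grasp point; z points along the fingers, y is the line along which they close (so a half turn about z gives the same grasp; the last joint's range is limited). The gripper opens to 92 mm and grips with 3 to 60 N. Pads are 19 mm wide; open, the fingers measure 130 mm over their backs; the gripper's body (75 mm by 190 mm) begins 47 mm behind the grasp point.
Start: joints at [-1.328, 0.434, 0.025, 1.573, -0.012, 1.134, -0.075], TCP at [0.212, 0.588, 0.246] pointing down, gripper open.
Joint ranges: [-2.62, 2.62], [-0.44, 2.09], [-1.27, 1.32], [0.08, 2.57], [-1.32, 4.46], [0.12, 2], [-2.74, 2.74]. Speed limits (rad/s): [2.22, 2.22, 3.01, 3.01, 3.14, 3.14, 3.14].

### API

Orientations are given as a rotation vector (axis times angle).
In Python, from cell import arm gives the robot as it stands.
- The arm moves only by the tool carry_out, never from a script. Its arguments are lists of equal length, an entry for each row: "claw": the finger opening in cm, from 0 to 9.18; "delta_pos": the shift along the tool's x, y, z in cm, a list of three; "angular": the turn, a rotation vector about the tool's x, y, z in rad, a list of three. In form: {"claw": [claw, ...], "delta_pos": [[dx, dy, dz], ...], "angular": [[ax, ay, az], ...]}. A call has 1 to 20 rows; each row shifts and turns the commanded pose from where the row before left it, along the tool's axes as they then stand; what a row does not reach is not made up. A row lasts 1/10 s, in which the tool goes at most 50 mm and 8.59 degrees, less where a joint would pass 70% of its speed; a pose out of reach is approached as far as the arm can. A call with a gripper value outside its range is refused whole. The fingers move at their own pace and stop on an object; "force" is the grip in N (left out, the last holds). Time passes only in rows, so rows that do not move let the fingers close. It gives the time, the measured TCP pose, the force, the opening and the grip force at its end, in the units of the state.
- arm.observe(): the state, without advancing time (a new reading comes with each control period).
- arm.get_image(name): name is "scene" or "side" or "wrist"; returns a dict with "frame" (480x640x3 uint8, red, green, blue), "mtx" (3x3 intrinsics, pixels), "T" (4x4, takes a point from camera to world coordinates). Camera axes: x right, y down, z forward; pixel columns grow to the right and rows downward; lengths in m; the calibration is good to about 2 mm. A picture is of the moment at which its call begins. There is no depth.
- arm.sign_off(): hands the job in; it is judged then, once.
Trained networks look in a picture, given as the dict that the camera call returned (one of the last four; its "shot" number tells which), for a name from the list of things; names that differ only in an ending like _2 or _b are one class to them, and where a whole thing is asked for, a point or a joint stands for the part that bears it (a point fixed in the world has none). Each returns a list of dicts, best first, with "conf" (0 to 1); they miss things now and then, are a little off and sometimes report something else, mostly with a low value. They report only what shows in the picture. A call takes as long as a camera call. They do not tell look-alikes from the thing itself.
- arm.look_for(label, picture): "centre" ([column, row] as shares, 0 to 1, of the picture: columns of its width, rows of its height, amid what is visible of it).
- arm.trace(label, picture): "region" (480x640 bool, what is visible of it) and "centre" ([column, row] as shares, 0 to 1, of the picture: columns of its width, rows of its height, amid what is visible of it).
- arm.place_of(label, picture): "centre" ([column, row] as shares, 0 to 1, of the picture: columns of its width, rows of its height: a listed point, or the origin of a listed thing).
The state is a dict: "clock": time; "joints": joint angles; "dq": joint speeds; "joint_efforts": joint torques, N m; "position": TCP position; "ee_rot": TCP orientation; "force": force on the tool from outside, world axes, zero at the start; "ft_torque": the same for the moment, N m; "width": opening from 0.0 (shut) to 1.0 (fully open); "gripper_force": force on a finger pad.
Only numpy, scipy, OpenCV 4.12 (cv2) and the standard library are available. Lean on these libraries where they do the work, as an engineer would, in place of code of your own. Each camera call takes 0.05 s, during which the arm holds its last target. There are 200 camera calls.

## Working session

There is one attempt and no reset: what is moved stays moved. The work goes in short steps, Python scripts to look and compute and a tool call to move; the robot and the scene stay as the last step left them, time stands still between calls to the robot, and variables do not carry over. Pictures are saved under pics/ and viewed, at most 14 in all, crops included, and the job is handed in when it is done.

Besides the shell and the picture viewer there is one more tool, called after "Call:" by a JSON object that holds its "op" and its "data". carry_out: Moves the arm, as the interface text tells. Its arguments: {"type":"object","properties":{"claw":{"type":"array","items":{"type":"number"}},"delta_pos":{"type":"array","items":{"type":"array","items":{"type":"number"}}},"angular":{"type":"array","items":{"type":"array","items":{"type":"number"}}},"force":{"type":"number"}},"required":["claw","delta_pos","angular"]}

```bash
ls; mkdir -p pics; python3 - <<'E'
from cell import arm
import cv2,numpy as np
s=arm.observe();print(s)
for n in ["scene","side"]:
    p=arm.get_image(n);cv2.imwrite(f"pics/{n}0.png",p["frame"][:,:,::-1]);print(n,p["mtx"].round(1).tolist(),np.round(p["T"],3).tolist())
E
```

```text
pics
{'clock': 0.0, 'joints': array([-1.32759233,  0.43521724,  0.02499071,  1.57408129, -0.01160801,
        1.1339949 , -0.07509239]), 'dq': array([ 0.00038292,  0.0012963 , -0.00067491, -0.00082205, -0.00049706,
        0.00132855, -0.00121041]), 'joint_efforts': array([ 9.32301518e-04, -6.67851591e+01,  9.85271707e-01, -3.14454675e+01,
       -6.05682191e-02,  4.30976506e-02,  1.53391925e-04]), 'position': array([0.21174332, 0.58753594, 0.24475483]), 'ee_rot': array([-5.40589331e-01, -3.09460220e+00,  2.43521468e-03]), 'force': array([-0.01580582,  0.01401135,  0.28023013]), 'ft_torque': array([0.02491974, 0.00976796, 0.01771469]), 'gripper_force': 0.0, 'width': 0.9996702411522634}
scene [[500.9, 0.0, 321.1], [0.0, 500.9, 237.6], [0.0, 0.0, 1.0]] [[0.859, -0.335, 0.387, 0.146], [-0.511, -0.582, 0.632, -0.606], [0.013, -0.74, -0.672, 0.654], [0.0, 0.0, 0.0, 1.0]]
side [[454.5, 0.0, 321.4], [0.0, 454.5, 240.8], [0.0, 0.0, 1.0]] [[0.998, 0.025, -0.053, 0.528], [0.058, -0.543, 0.838, -0.777], [-0.008, -0.839, -0.544, 0.536], [0.0, 0.0, 0.0, 1.0]]
```

View pics/scene0.png

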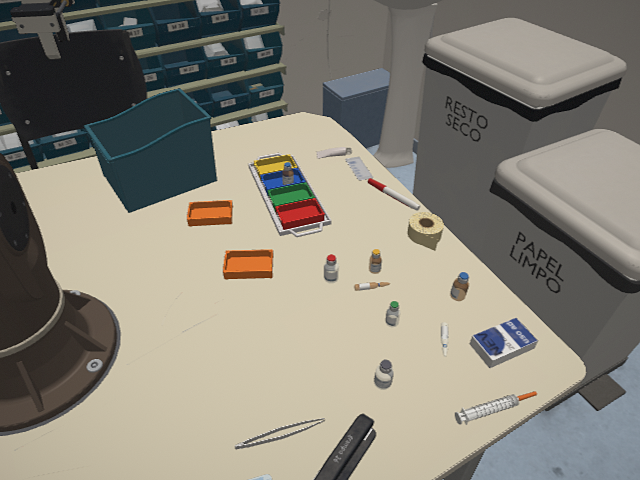

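View pics/side0.png

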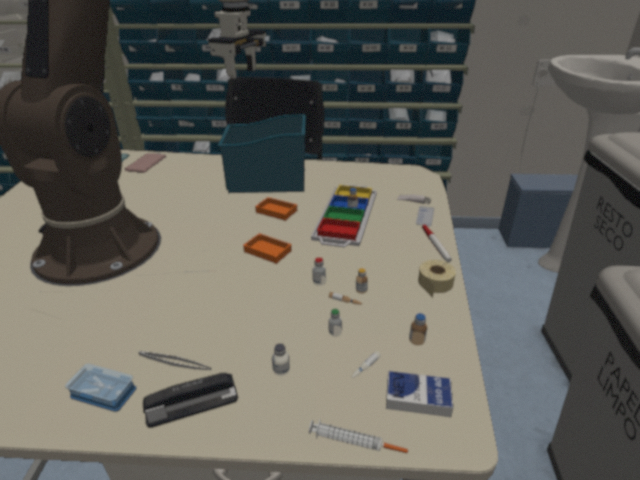

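The scene picture shows the red (331,267), yellow (376,261), green (393,313), blue (461,286) and grey (385,373) vials. The older blue one is at (288,173) in the carrier, whose order from the back is yellow, blue, green, red. The side view agrees, and a teal bin stands near the start pose.

```bash
cat > h.py <<'E'
from cell import arm
import numpy as np, cv2
def ray(p,uv):
    d=np.linalg.inv(p["mtx"])@[uv[0],uv[1],1]; return p["T"][:3,3],p["T"][:3,:3]@d
def onz(p,uv,z):
    o,d=ray(p,uv); return o+d*(z-o[2])/d[2]
def tri(a,b):
    A=[];r=[]
    for p,uv in (a,b):
        o,d=ray(p,uv); d=d/np.linalg.norm(d); M=np.eye(3)-np.outer(d,d); A.append(M); r.append(M@o)
    return np.linalg.lstsq(np.vstack(A),np.hstack(r),rcond=None)[0]
PX=np.array([640,480])
E
python3 - <<'E'
from h import *
np.set_printoptions(precision=4,suppress=True)
P=[arm.get_image(n) for n in("scene","side")]
for n in "red_vial yellow_vial green_vial blue_vial grey_vial old_blue_vial tray_red tray_yellow tray_green tray_blue".split():
    R=[arm.place_of(n,p) for p in P]
    for p,r in zip(P,R):
        print(n,[(round(q["conf"],2),(q["centre"]*PX).round(0),onz(p,q["centre"]*PX,0)[:2]) for q in r[:3]])
    if R[0] and R[1]: print("   tri",tri((P[0],R[0][0]["centre"]*PX),(P[1],R[1][0]["centre"]*PX)))
# bin rim
for a,b in [((85,124),(224,130)),((209,92),(306,116)),((130,208),(229,190)),((216,165),(304,188))]: print("bin",tri((P[0],a),(P[1],b)))
E
```

```text
red_vial [(0.67, array([327., 278.]), array([ 0.4766, -0.089 ]))]
red_vial [(0.62, array([348., 207.]), array([0.532 , 0.2027])), (0.52, array([319., 284.]), array([ 0.4811, -0.1014]))]
   tri [ 0.4824 -0.1324  0.1275]
yellow_vial [(0.67, array([371., 268.]), array([ 0.5593, -0.1074]))]
yellow_vial []
green_vial [(0.78, array([389., 322.]), array([ 0.5133, -0.2244])), (0.48, array([330., 277.]), array([ 0.4818, -0.0897]))]
green_vial [(0.6, array([335., 335.]), array([ 0.5152, -0.2336]))]
   tri [ 0.5161 -0.2218 -0.0086]
blue_vial [(0.89, array([455., 294.]), array([ 0.6475, -0.2329]))]
blue_vial [(0.81, array([421., 341.]), array([ 0.6543, -0.2413]))]
   tri [ 0.6584 -0.225  -0.0153]
grey_vial [(0.78, array([379., 380.]), array([ 0.4353, -0.3029])), (0.2, array([332., 277.]), array([ 0.4858, -0.0906]))]
grey_vial [(0.62, array([279., 370.]), array([ 0.4328, -0.3124]))]
   tri [ 0.4338 -0.3054 -0.0027]
old_blue_vial [(0.55, array([288., 186.]), array([0.5439, 0.189 ]))]
old_blue_vial [(0.71, array([351., 208.]), array([0.5408, 0.1996]))]
   tri [0.5398 0.1802 0.0091]
tray_red [(0.64, array([300., 215.]), array([0.5193, 0.0879]))]
tray_red [(0.88, array([337., 236.]), array([0.5104, 0.0716]))]
   tri [0.5128 0.0775 0.0026]
tray_yellow [(0.9, array([278., 172.]), array([0.5491, 0.2463]))]
tray_yellow [(0.73, array([355., 200.]), array([0.55  , 0.2416])), (0.24, array([359., 289.]), array([ 0.5561, -0.1142]))]
   tri [ 0.5505  0.2496 -0.0034]
tray_green []
tray_green [(0.69, array([343., 221.]), array([0.5229, 0.138 ]))]
tray_blue [(0.82, array([212., 216.]), array([0.3639, 0.175 ]))]
tray_blue [(0.88, array([342., 206.]), array([0.5188, 0.2077])), (0.87, array([264., 249.]), array([0.3577, 0.0115])), (0.65, array([273., 212.]), array([0.3537, 0.1731]))]
   tri [ 0.478   0.4683 -0.1906]
bin [0.1994 0.3985 0.1325]
bin [0.4293 0.2878 0.2012]
bin [0.2248 0.2689 0.0089]
bin [0.4221 0.2979 0.0163]
```

```bash
cat >> h.py <<'E'
from scipy.spatial.transform import Rotation as Ro
np.set_printoptions(precision=4,suppress=True)
def plan(target,yaw=None,s=None):
    """shift in tool axes (cm) to target; turn vector making tool y parallel to (-sin yaw,cos yaw), tool z down (apply shift before turn)"""
    s=s or arm.observe(); R=Ro.from_rotvec(s["ee_rot"]).as_matrix()
    print("delta cm",(R.T@(np.array(target)-s["position"])*100).round(2),"t",round(s["clock"],2))
    if yaw is not None:
        best=None
        for k in (0,np.pi):
            y=np.array([-np.sin(yaw+k),np.cos(yaw+k),0]);z=np.array([0,0,-1.]);G=np.c_[np.cross(y,z),y,z]
            v=Ro.from_matrix(R.T@G).as_rotvec(); print("turn",v.round(4))
            print("   delta if turned first",(G.T@(np.array(target)-s["position"])*100).round(2))
E
python3 - <<'E'
from h import *
s=arm.observe();print(Ro.from_rotvec(s["ee_rot"]).as_matrix())
plan([0.47,0.13,0.36],-0.213)
E
```

```text
[[-0.9408  0.3391  0.    ]
 [ 0.3391  0.9408 -0.    ]
 [-0.     -0.     -1.    ]]
delta cm [-39.81 -34.34 -11.45] t 1.2
turn [-0.      0.     -0.1329]
   delta if turned first [-34.91 -39.31 -11.45]
turn [0.     0.     3.0087]
   delta if turned first [ 34.91  39.31 -11.45]
```

Call:
{"op": "carry_out", "data": {"claw": [9,9,9,9], "delta_pos": [[0,0,-2.9],[0,0,-2.9],[0,0,-2.9],[0,0,-2.8]], "angular": [[0,0,-0.033],[0,0,-0.033],[0,0,-0.033],[0,0,-0.034]], "force": 8}}

```text
clock: 1.6
position: [0.2119, 0.5879, 0.3619]
ee_rot: [0.332, 3.124, 0.0]
force: [0.0, -0.4, -0.3]
width: 0.978
gripper_force: 0.0
```

Call:
{"op": "carry_out", "data": {"claw": [5,5,5,5,5,5,5,5,5,5,5,5,5,5,5,5,5,5,5,5], "delta_pos": [[-1.9,-2.2,0],[-1.9,-2.2,0],[-1.9,-2.2,0],[-1.9,-2.2,0],[-1.9,-2.2,0],[-1.9,-2.2,0],[-1.9,-2.2,0],[-1.9,-2.2,0],[-1.9,-2.2,0],[-1.9,-2.2,0],[-1.9,-2.2,0],[-1.9,-2.2,0],[-1.9,-2.2,0],[-1.9,-2.2,0],[-1.9,-2.2,0],[-1.9,-2.2,0],[-1.9,-2.2,0],[-1.9,-2.0,0],[0,0,0],[0,0,0]], "angular": [[0,0,0],[0,0,0],[0,0,0],[0,0,0],[0,0,0],[0,0,0],[0,0,0],[0,0,0],[0,0,0],[0,0,0],[0,0,0],[0,0,0],[0,0,0],[0,0,0],[0,0,0],[0,0,0],[0,0,0],[0,0,0],[0,0,0],[0,0,0]]}}

```text
clock: 3.6
position: [0.463, 0.1304, 0.3606]
ee_rot: [-0.336, -3.124, -0.0]
force: [0.0, 0.3, 0.5]
width: 0.548
gripper_force: 0.0
```

```bash
python3 - <<'E'
from h import *
s=arm.observe();print(s["position"],s["joints"],s["clock"])
p=arm.get_image("wrist");cv2.imwrite("pics/w1.png",p["frame"][:,:,::-1]);print(p["mtx"],p["T"])
E
```

```text
[0.463  0.1304 0.3606] [-0.6812  0.1061  0.3334  1.7429 -0.0363  1.2986  1.0168] 3.6
[[336.4493   0.     322.5402]
 [  0.     336.4493 244.5583]
 [  0.       0.       1.    ]] [[ 0.2134  0.9434  0.2539  0.3939]
 [ 0.977  -0.2062 -0.0549  0.1445]
 [ 0.0006  0.2597 -0.9657  0.5   ]
 [ 0.      0.      0.      1.    ]]
```

View pics/w1.png

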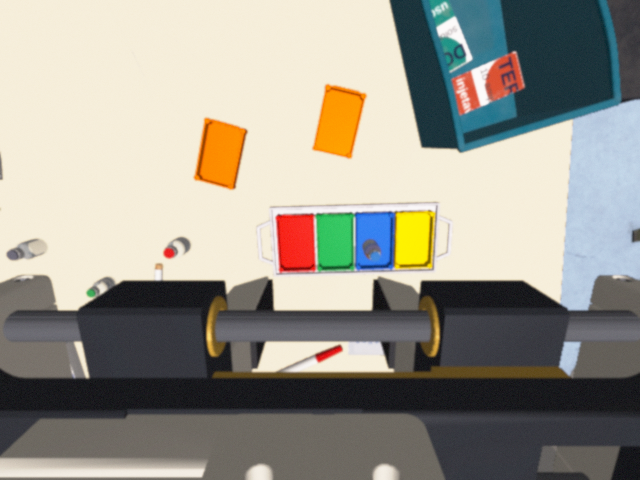

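The wrist view shows the carrier square to the tool, with red (296,240), green (335,240), blue (375,238) and yellow (413,238) trays. The old vial is at (372,250) in the back half of the blue tray, and the bin rim corner is at (460,150). Next I fit the trays and caps by colour.

```bash
cat >> h.py <<'E'
HUE={"red":[(0,8),(172,180)],"yellow":[(20,32)],"green":[(50,85)],"blue":[(104,122)]}
def cmask(p,c,v=50,s=130):
    h=cv2.cvtColor(p["frame"],cv2.COLOR_RGB2HSV);m=0
    for a,b in HUE[c]: m=m|cv2.inRange(h,(a,s,v),(b,255,255))
    return m
def blobs(p,c,win=None,**k):
    m=cmask(p,c,**k)
    if win is not None:
        w=np.zeros_like(m);w[win[1]:win[3],win[0]:win[2]]=1;m=m*w
    n,l,st,ce=cv2.connectedComponentsWithStats(m)
    i=sorted(range(1,n),key=lambda i:-st[i,4]);return [(l==j,ce[j],st[j,4]) for j in i]
E
python3 - <<'E'
from h import *
w=arm.get_image("wrist");sc=arm.get_image("scene");sd=arm.get_image("side")
wins=[(w,(260,195,450,285)),(sc,(240,140,340,245)),(sd,(310,175,385,250))]
for c in HUE:
  for i,(p,win) in enumerate(wins):
    b=blobs(p,c,win)
    if not b: print(c,i,"none");continue
    m=b[0][0].astype(np.uint8)
    cnt=max(cv2.findContours(m,cv2.RETR_EXTERNAL,cv2.CHAIN_APPROX_NONE)[0],key=len)[:,0,:].astype(float)
    X=np.array([onz(p,q,.02)[:2] for q in cnt])
    r=cv2.minAreaRect((X*1000).astype(np.float32));print(c,i,b[0][2],"rect mm",np.round(r[0],1),np.round(r[1],1),round(r[2],1))
pos={"scene":{"red":(331,259),"yellow":(376,254),"green":(394,305),"blue":(463,277),"old":(288,166)},"side":{"red":(319,262),"yellow":(362,272),"green":(335,314),"blue":(421,318),"old":(353,190)}}
for c,z in (("red",.048),("yellow",.042),("green",.042),("blue",.048),("old",.058)):
    out=[]
    for p,n in((sc,"scene"),(sd,"side")):
        u=pos[n][c];win=(u[0]-9,u[1]-9,u[0]+9,u[1]+9)
        b=blobs(p,{"old":"blue"}.get(c,c),win,s=90)
        out.append((p,b[0][1] if b else np.array(u,float)))
        print(c,n,out[-1][1].round(1),b[0][2] if b else 0,onz(*out[-1],z)[:2])
    print("   tri",tri(*out))
E
```

```text
red 0 2045 rect mm [510.   79.3] [54.5 87. ] 79.9
red 1 1035 rect mm [511.2  74.6] [73.9 90.2] 79.5
red 2 646 rect mm [511.8  70.8] [70.5 84.8] 79.0
yellow 0 2198 rect mm [542.3 249.8] [57.  86.9] 79.3
yellow 1 500 rect mm [543.1 245.5] [74.1 89.9] 79.5
yellow 2 115 rect mm [569.9 244.3] [48.5 34.1] 85.3
green 0 1929 rect mm [520.6 135.8] [53.5 85.4] 78.1
green 1 690 rect mm [522.6 136.5] [64.  88.1] 79.2
green 2 349 rect mm [525.  138.8] [47.8 80.8] 78.4
blue 0 1853 rect mm [531.7 192.7] [55.3 86.3] 79.3
blue 1 456 rect mm [532.5 189.1] [72.4 89.6] 79.2
blue 2 140 rect mm [513.8 195.2] [47.9 41.4] 79.0
red scene [330.8 257.3] 51 [ 0.4828 -0.0881]
red side [318.5 259.7] 31 [ 0.4796 -0.0899]
   tri [ 0.4803 -0.0917  0.0506]
yellow scene [375.8 251.3] 30 [ 0.563  -0.1098]
yellow side [361.3 269.9] 21 [ 0.5589 -0.1095]
   tri [ 0.559  -0.1145  0.0466]
green scene [394.1 304.1] 36 [ 0.5177 -0.2236]
green side [334.8 311.5] 18 [ 0.5143 -0.2241]
   tri [ 0.5149 -0.2266  0.0454]
blue scene [463.6 275.3] 45 [ 0.6525 -0.2355]
blue side [420.3 316.7] 39 [ 0.6486 -0.2364]
   tri [ 0.6485 -0.2387  0.0514]
old scene [294.7 170.8] 24 [0.5463 0.1586]
old side [345.3 197.6] 7 [0.526  0.1418]
   tri [0.5291 0.1283 0.0729]
```

```bash
python3 - <<'E'
from h import *
p=arm.get_image("wrist")
print("bin corner",[onz(p,(460,150),z) for z in (.15,.2)], "base edge", onz(p,(422,147),0))
plan([.49,.18,.25],-.187)
E
```

```text
bin corner [array([0.4185, 0.2812, 0.15  ]), array([0.4149, 0.2618, 0.2   ])] base edge [0.4137 0.2867 0.    ]
delta cm [-1.67  5.31 11.05] t 3.85
turn [ 0.0002 -0.0001 -0.0242]
   delta if turned first [-1.8   5.27 11.05]
turn [-0.0002 -0.0003  3.1174]
   delta if turned first [ 1.8  -5.27 11.05]
```

Call:
{"op": "carry_out", "data": {"claw": [5,5,5,5,5,5,5], "delta_pos": [[-0.3,1.0,2.2],[-0.3,1.0,2.2],[-0.3,1.0,2.2],[-0.3,1.0,2.2],[-0.4,1.3,2.2],[0,0,0],[0,0,0]], "angular": [[0,0,0],[0,0,0],[0,0,0],[0,0,0],[0,0,0],[0,0,-0.024],[0,0,0]]}}

```text
clock: 4.55
position: [0.4894, 0.1791, 0.2508]
ee_rot: [-0.293, -3.127, 0.001]
force: [0.2, -0.4, 0.5]
width: 0.546
gripper_force: 0.0
```

```bash
python3 - <<'E'
from h import *
p=arm.get_image("wrist");cv2.imwrite("pics/w2.png",p["frame"][:,:,::-1])
print(arm.observe()["position"])
for f in (arm.place_of,arm.look_for):
  for q in f("old_blue_vial",p)[:2]: print(q["conf"],q["centre"]*PX,onz(p,q["centre"]*PX,.005))
for c in HUE:
    b=blobs(p,c)[0];m=b[0].astype(np.uint8)
    cnt=max(cv2.findContours(m,cv2.RETR_EXTERNAL,cv2.CHAIN_APPROX_NONE)[0],key=len)[:,0,:].astype(float)
    r=cv2.minAreaRect((np.array([onz(p,q,.022)[:2] for q in cnt])*1000).astype(np.float32));print(c,b[2],np.round(r[0],1),np.round(r[1],1),round(r[2],1))
E
```

```text
[0.4898 0.1789 0.2514]
0.57 [336.    264.096] [0.5486 0.1835 0.005 ]
red 3322 [509.   79.9] [57.  86.7] 79.8
yellow 3280 [541.5 249.2] [56.5 88. ] 80.1
green 3416 [520.3 135.7] [54.4 85.6] 79.3
blue 3048 [531.1 192.7] [54.4 85.7] 79.1
```

View pics/w2.png

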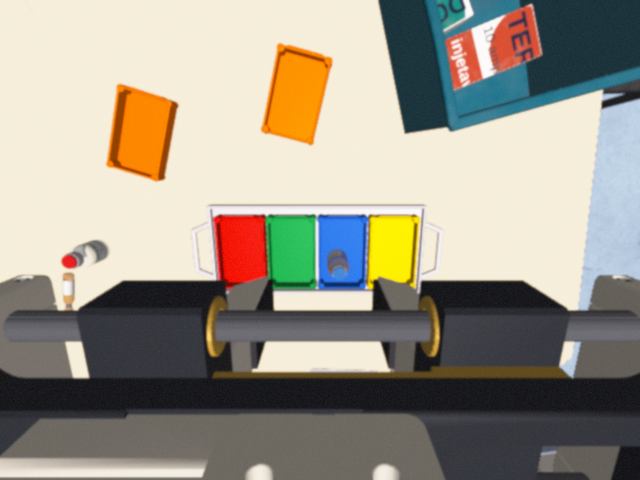

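The vial's cap is at about (339,271) and its base at (336,258), left of centre in the back half of the blue tray. I'll check the cap ray against its known height.

```bash
python3 - <<'E'
from h import *
p=arm.get_image("wrist")
print(onz(p,(339,271),.057),onz(p,(335.5,258),.006))
sc=arm.get_image("scene");print(onz(sc,(288,166),.054))
plan([.547,.184,.16],-.187)
E
```

```text
[0.541 0.186 0.057] [0.5423 0.184  0.006 ]
[0.5451 0.1863 0.054 ]
delta cm [-5.48  1.57  9.18] t 4.8
turn [ 0.0012  0.0014 -0.0025]
   delta if turned first [-5.5   1.57  9.17]
turn [ 0.0022 -0.0019  3.1391]
   delta if turned first [ 5.5  -1.57  9.17]
```

Call:
{"op": "carry_out", "data": {"claw": [5,5,5,5,5,5,5,5,5,5,5,5], "delta_pos": [[-0.9,0.25,0],[-0.9,0.25,2.5],[-0.9,0.25,2.5],[-0.9,0.25,2.5],[-0.9,0.25,2.5],[-0.68,0.3,2.5],[0,0,2.5],[0,0,2.0],[0,0,1.5],[0,0,1.5],[0,0,1.0],[0,0,0]], "angular": [[0,0,0],[0,0,0],[0,0,0],[0,0,0],[0,0,0],[0,0,0],[0,0,0],[0,0,0],[0,0,0],[0,0,0],[0,0,0],[0,0,0]]}}

```text
clock: 6.0
position: [0.5436, 0.1833, 0.0395]
ee_rot: [-0.298, -3.126, 0.003]
force: [-1.5, -4.3, -3.0]
width: 0.55
gripper_force: 2.6
```

```bash
python3 - <<'E'
from h import *
s=arm.observe();print(s["position"],s["force"])
plan([.544,.185,.041],-.187)
E
```

```text
[0.5436 0.1833 0.0395] [-1.4764 -4.2976 -3.0036]
delta cm [-0.01  0.17 -0.15] t 6.0
turn [-0.0018 -0.001  -0.0028]
   delta if turned first [-0.01  0.17 -0.15]
turn [-0.0015  0.0028  3.1388]
   delta if turned first [ 0.01 -0.17 -0.15]
```

Call:
{"op": "carry_out", "data": {"claw": [5,5], "delta_pos": [[0,0,-0.15],[0,0,0]], "angular": [[0,0,0],[0,0,0]]}}

```text
clock: 6.2
position: [0.5441, 0.1848, 0.0426]
ee_rot: [0.296, 3.127, 0.001]
force: [-0.2, 0.5, 0.7]
width: 0.546
gripper_force: 0.0
```

```bash
python3 - <<'E'
from h import *
p=arm.get_image("wrist");sd=arm.get_image("side");print(arm.observe()["position"],arm.observe()["force"])
a=p["frame"][200:420,180:460];b=sd["frame"][120:280,260:480]
o=np.hstack([cv2.resize(a,(420,330)),cv2.resize(b,(380,330))]);cv2.imwrite("pics/w3.png",o[:,:,::-1])
E
```

```text
[0.5442 0.1854 0.0428] [ 0.1416 -0.6611 -0.0553]
```

View pics/w3.png

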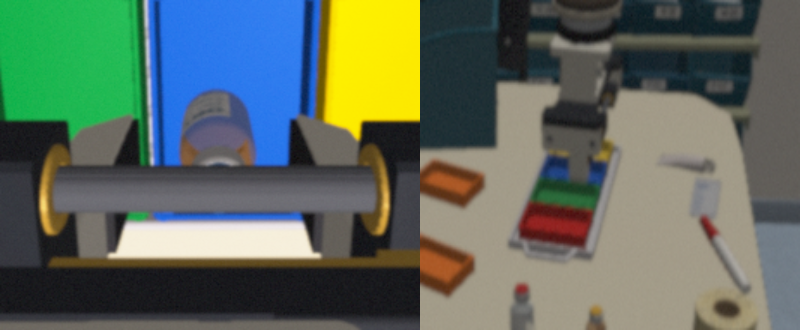

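The old vial stands between the pads, and contact is gone at z = 0.0427. Now I close.

Call:
{"op": "carry_out", "data": {"claw": [3.5,2.8,2,2,2,2], "delta_pos": [[0,0,0],[0,0,0],[0,0,0],[0,0,0],[0,0,0],[0,0,-0.5]], "angular": [[0,0,0],[0,0,0],[0,0,0],[0,0,0],[0,0,0],[0,0,0]], "force": 10}}

```text
clock: 6.9
position: [0.5431, 0.1844, 0.0467]
ee_rot: [-0.296, -3.127, 0.001]
force: [-0.7, -0.3, -0.6]
width: 0.259
gripper_force: 10.0
```

```bash
cat >> h.py <<'E'
TR={"red":(.5095,.0792),"green":(.5203,.1362),"blue":(.5312,.1929),"yellow":(.542,.2498)};YAW=-.187
def tr(c,x,y=0,z=.05):
    C,S=np.cos(YAW),np.sin(YAW);return [TR[c][0]+C*x-S*y,TR[c][1]+S*x+C*y,z]
E
python3 - <<'E'
from h import *
plan(tr("blue",-.019,0,.05),-.187)
E
```

```text
delta cm [ 3.23  0.61 -0.33] t 6.9
turn [-0.0006 -0.001  -0.0018]
   delta if turned first [ 3.22  0.61 -0.33]
turn [-0.0015  0.001   3.1398]
   delta if turned first [-3.22 -0.61 -0.33]
```

Call:
{"op": "carry_out", "data": {"claw": [2,2,2,2,2,2,2,2,2,2], "delta_pos": [[0,0,-0.4],[0.6,0.1,0],[0.7,0.15,0],[0.7,0.15,0],[0.7,0.1,0],[0.5,0.1,0],[0,0,0.2],[0,0,0.2],[0,0,0.2],[0,0,0.15]], "angular": [[0,0,0],[0,0,0],[0,0,0],[0,0,0],[0,0,0],[0,0,0],[0,0,0],[0,0,0],[0,0,0],[0,0,0]]}}

```text
clock: 7.9
position: [0.5135, 0.1962, 0.0432]
ee_rot: [0.297, 3.127, -0.0]
force: [-0.3, 0.1, 0.5]
width: 0.257
gripper_force: 10.0
```

Call:
{"op": "carry_out", "data": {"claw": [2,2], "delta_pos": [[0,0,0.1],[0,0,0]], "angular": [[0,0,0],[0,0,0]]}}

```text
clock: 8.1
position: [0.5132, 0.1963, 0.0423]
ee_rot: [-0.296, -3.127, 0.0]
force: [0.4, -0.5, -0.4]
width: 0.254
gripper_force: 10.0
```

Call:
{"op": "carry_out", "data": {"claw": [2.6,3.2,4.2,4.2,4.2,4.2,4.2,4.2,4.2,4.2], "delta_pos": [[0,0,0],[0,0,0],[0,0,0],[0,0,0],[0,0,-1],[0,0,-3],[0,0,-3],[0,0,-3],[0,0,-3],[0,0,0]], "angular": [[0,0,0],[0,0,0],[0,0,0],[0,0,0],[0,0,0],[0,0,0],[0,0,0],[0,0,0],[0,0,0],[0,0,0]]}}

```text
clock: 9.1
position: [0.5155, 0.1972, 0.1772]
ee_rot: [0.296, 3.121, 0.006]
force: [0.6, 0.8, 0.1]
width: 0.452
gripper_force: 0.0
```

```bash
python3 - <<'E'
from h import *
p=arm.get_image("wrist");sc=arm.get_image("scene");a=p["frame"][150:330,200:440];b=sc["frame"][120:260,220:360]
o=np.hstack([cv2.resize(a,(480,360)),cv2.resize(b,(320,360))]);cv2.imwrite("pics/w4.png",o[:,:,::-1])
plan([.52,-.23,.2],-.187);plan([.6485,-.236,.16])
E
```

```text
delta cm [ -8.65 -41.78  -2.68] t 9.2
turn [ 0.0015  0.0015 -0.0019]
   delta if turned first [ -8.57 -41.8   -2.63]
turn [ 0.0024 -0.0023  3.1397]
   delta if turned first [ 8.57 41.8  -2.63]
delta cm [-21.37 -39.97   1.34] t 9.2
```

View pics/w4.png

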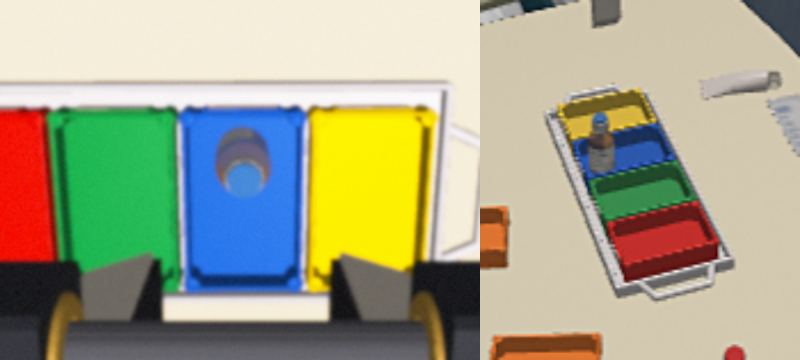

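The old blue vial stands upright in the front half of the blue tray, clear of the walls. Next is the new blue vial, starting with a wrist look near it.

Call:
{"op": "carry_out", "data": {"claw": [6,6,6,6,6,6,6,6,6,6,6,6,6,6,6,6], "delta_pos": [[-1,-2.9,-1],[-1,-2.9,-1],[-1,-2.9,-0.3],[-1,-2.9,0],[-1,-2.9,0],[-1,-2.9,0],[-1,-2.9,0],[-1,-2.9,0],[-1,-2.9,0],[-1,-2.9,0],[-1,-2.9,0],[-1,-2.9,0],[-1,-2.9,0],[-1.2,-2.6,0],[0,0,0],[0,0,0]], "angular": [[0,0,0],[0,0,0],[0,0,0],[0,0,0],[0,0,0],[0,0,0],[0,0,0],[0,0,0],[0,0,0],[0,0,0],[0,0,0],[0,0,0],[0,0,0],[0,0,0],[0,0,0],[0,0,0]]}}

```text
clock: 10.8
position: [0.5762, -0.2263, 0.1943]
ee_rot: [-0.299, -3.125, -0.001]
force: [0.2, 0.2, 0.4]
width: 0.653
gripper_force: 0.0
```

```bash
python3 - <<'E'
from h import *
p=arm.get_image("wrist");cv2.imwrite("pics/w5.png",p["frame"][:,:,::-1])
print(arm.observe()["position"],arm.observe()["joints"])
for n,h in (("red",.053),("yellow",.047),("green",.047),("blue",.053)):
    for b in blobs(p,n,s=110)[:3]:
        if b[2]>15: print(n,b[1].round(0),b[2],onz(p,b[1],h-.003)[:2])
    for q in arm.place_of(n+"_vial",p)[:2]: print("   net",round(q["conf"],2),(q["centre"]*PX).round(),onz(p,q["centre"]*PX,0)[:2])
E
```

```text
[ 0.5765 -0.2252  0.1945] [ 0.0153  0.4854  0.3976  1.6746 -0.2132  1.0266  1.8649]
red [625.  98.] 2854 [0.51   0.0269]
red [469.  85.] 343 [ 0.4777 -0.0921]
   net 0.71 [444.  95.] [ 0.4766 -0.0939]
yellow [478. 373.] 1672 [ 0.7419 -0.1022]
yellow [194. 328.] 581 [ 0.6407 -0.365 ]
yellow [452. 328.] 526 [ 0.687  -0.1228]
   net 0.64 [431. 189.] [ 0.5592 -0.1147]
green [309. 164.] 151 [ 0.5126 -0.2267]
   net 0.83 [309. 164.] [ 0.5129 -0.228 ]
blue [212. 279.] 589 [ 0.5944 -0.3317]
blue [324. 309.] 35 [ 0.6418 -0.2384]
   net 0.93 [321. 293.] [ 0.6466 -0.2419]
```

View pics/w5.png

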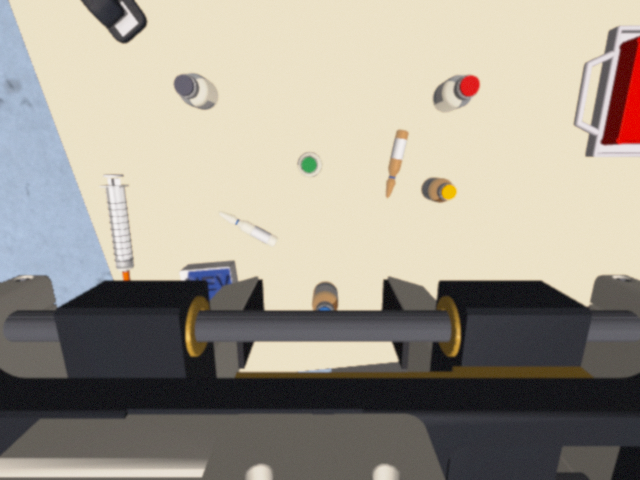

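The new blue vial is ahead at (324,300), about (0.6475, -0.2395). Green is at (309,164), red at (469,85) and yellow at (447,191), and all agree with the earlier fixes. Grasping the blue one.

Call:
{"op": "carry_out", "data": {"claw": [6,6,6,6,6,6,6,6,6,6,6,6], "delta_pos": [[-1.5,0,0],[-1.5,0,2],[-1.5,0,2],[-1.5,0,2],[-1.2,-0.1,2],[0,0,2],[0,0,1.5],[0,0,1.5],[0,0,1.5],[0,0,1.0],[0,0,0.4],[0,0,0]], "angular": [[0,0,0],[0,0,0],[0,0,0],[0,0,0],[0,0,0],[0,0,0],[0,0,0],[0,0,0],[0,0,0],[0,0,0],[0,0,0],[0,0,0]]}}

```text
clock: 12.25
position: [0.6473, -0.2405, 0.0361]
ee_rot: [-0.296, -3.127, -0.0]
force: [0.3, 0.5, 0.4]
width: 0.655
gripper_force: 0.0
```

Call:
{"op": "carry_out", "data": {"claw": [4,3.2,2,2,2,2], "delta_pos": [[0,0,0],[0,0,0],[0,0,0],[0,0,0],[0,0,0],[0,0,0]], "angular": [[0,0,0],[0,0,0],[0,0,0],[0,0,0],[0,0,0],[0,0,0]]}}

```text
clock: 12.85
position: [0.6477, -0.2405, 0.0367]
ee_rot: [0.296, 3.127, 0.0]
force: [-0.5, 0.9, 1.5]
width: 0.274
gripper_force: 10.0
```

```bash
python3 - <<'E'
from h import *
print(arm.observe()["position"],arm.observe()["width"]*92)
plan(tr("blue",.021,0,.12),-.187)
E
```

```text
[ 0.6477 -0.2405  0.0367] 25.22494767681247
delta cm [17.47 40.39 -8.33] t 12.85
turn [ 0.0001  0.0003 -0.0018]
   delta if turned first [17.4  40.42 -8.33]
turn [ 0.0005 -0.0002  3.1398]
   delta if turned first [-17.4  -40.42  -8.33]
```

Call:
{"op": "carry_out", "data": {"claw": [2.8,3.2,3.2,2,2,2,2], "delta_pos": [[0,0,0],[0,0,0],[0,0,-0.15],[0,0,0],[0,0,0],[0,0,0],[0,0,0]], "angular": [[0,0,0],[0,0,0],[0,0,0],[0,0,0],[0,0,0],[0,0,0],[0,0,0]]}}

```text
clock: 13.55
position: [0.6477, -0.2406, 0.0382]
ee_rot: [0.296, 3.127, -0.0]
force: [-0.9, -1.0, 0.9]
width: 0.271
gripper_force: 10.0
```

Call:
{"op": "carry_out", "data": {"claw": [2,2,2,2,2,2,2,2,2,2,2,2,2,2,2,2,2,2,2,2], "delta_pos": [[0,0,-1],[0,0,-2.5],[0,0,-2.5],[0,0,-2.5],[1.1,2.5,-1],[1.1,2.5,-1],[1.1,2.5,0],[1.1,2.5,0],[1.1,2.5,0],[1.1,2.5,0],[1.1,2.5,0],[1.1,2.5,0],[1.1,2.5,0],[1.1,2.5,0],[1.1,2.5,0],[1.1,2.5,0],[1.1,2.5,0],[1.1,2.5,0],[1,2.5,0],[1,1.5,0]], "angular": [[0,0,0],[0,0,0],[0,0,0],[0,0,0],[0,0,0],[0,0,0],[0,0,0],[0,0,0],[0,0,0],[0,0,0],[0,0,0],[0,0,0],[0,0,0],[0,0,0],[0,0,0],[0,0,0],[0,0,0],[0,0,0],[0,0,0],[0,0,0]]}}

```text
clock: 15.55
position: [0.5496, 0.1777, 0.1437]
ee_rot: [0.293, 3.127, 0.002]
force: [-0.2, -0.3, -0.6]
width: 0.274
gripper_force: 10.0
```

Call:
{"op": "carry_out", "data": {"claw": [2,2,2], "delta_pos": [[0,1.4,0],[0,0,0],[0,0,0]], "angular": [[0,0,0],[0,0,0],[0,0,0]]}}

```text
clock: 15.85
position: [0.5531, 0.1881, 0.1433]
ee_rot: [0.297, 3.127, -0.001]
force: [-0.4, -1.3, 0.5]
width: 0.274
gripper_force: 10.0
```

```bash
python3 - <<'E'
from h import *
s=arm.observe();print(s["position"],s["width"]*92)
plan(tr("blue",.021,0,.045),-.187)
p=arm.get_image("wrist");a=p["frame"][150:390,160:480];cv2.imwrite("pics/w6.png",cv2.resize(a,(640,480))[:,:,::-1])
E
```

```text
[0.5531 0.1881 0.1433] 25.239736023198546
delta cm [0.15 0.07 9.83] t 15.85
turn [-0.0004  0.0007 -0.0024]
   delta if turned first [0.14 0.06 9.83]
turn [0.0011 0.0006 3.1392]
   delta if turned first [-0.14 -0.06  9.83]
```

View pics/w6.png

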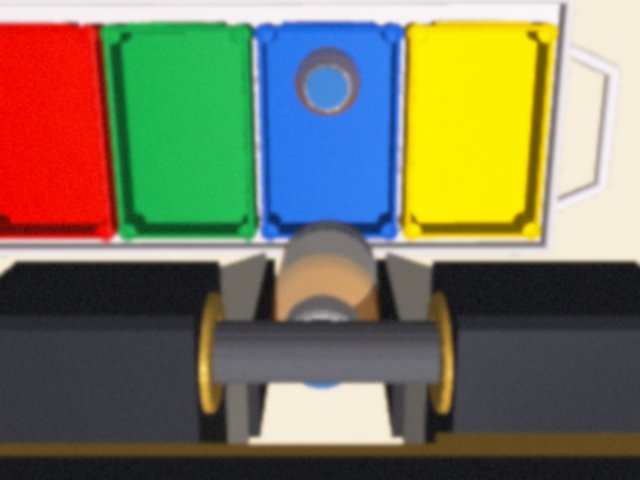

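The old vial is in the front half and the held one hangs upright over the back half. I'll lower it gently, expecting to touch down at TCP about 0.041 to 0.043.

Call:
{"op": "carry_out", "data": {"claw": [2,2,2,2,2,2,2,2,2], "delta_pos": [[0.15,0.07,1.5],[0,0,2.5],[0,0,2.5],[0,0,2.0],[0,0,0.8],[0,0,0.4],[0,0,0.2],[0,0,0.1],[0,0,0]], "angular": [[0,0,0],[0,0,0],[0,0,0],[0,0,0],[0,0,0],[0,0,0],[0,0,0],[0,0,0],[0,0,0]]}}

```text
clock: 16.8
position: [0.5519, 0.1894, 0.0447]
ee_rot: [0.297, 3.126, 0.001]
force: [-2.2, -2.0, 6.8]
width: 0.271
gripper_force: 10.0
```

Call:
{"op": "carry_out", "data": {"claw": [2,2.9,3.6,4,4,4,4,4,4,4,4], "delta_pos": [[0,0,-0.05],[0,0,0],[0,0,0],[0,0,0],[0,0,0],[0,0,-1],[0,0,-3],[0,0,-3],[0,0,-3],[0,0,-2],[0,0,0]], "angular": [[0,0,0],[0,0,0],[0,0,0],[0,0,0],[0,0,0],[0,0,0],[0,0,0],[0,0,0],[0,0,0],[0,0,0],[0,0,0]]}}

```text
clock: 17.9
position: [0.553, 0.1904, 0.1672]
ee_rot: [0.296, 3.123, 0.005]
force: [0.3, -0.3, -0.4]
width: 0.435
gripper_force: 0.0
```

```bash
python3 - <<'E'
from h import *
s=arm.observe();print(s["position"])
sc=arm.get_image("scene");sd=arm.get_image("side")
for p,n in((sc,"sc"),(sd,"sd")):
    print([(round(q["conf"],2),(q["centre"]*PX).round(),onz(p,q["centre"]*PX,.006)[:2]) for q in arm.place_of("blue_vial",p)[:3]])
a=sc["frame"][130:250,230:350];b=sd["frame"][165:260,300:400]
cv2.imwrite("pics/w7.png",np.hstack([cv2.resize(a,(400,400)),cv2.resize(b,(400,400))])[:,:,::-1])
plan([.559,-.114,.13],-.187)
E
```

```text
[0.553  0.1904 0.1672]
[(0.83, array([290., 181.]), array([0.5546, 0.1955])), (0.66, array([375., 269.]), array([ 0.5596, -0.1178]))]
[(0.67, array([359., 210.]), array([0.5599, 0.181 ])), (0.52, array([338., 209.]), array([0.5094, 0.1828]))]
delta cm [ -6.54 -29.67   3.3 ] t 18.1
turn [-0.0008 -0.0012 -0.0018]
   delta if turned first [ -6.48 -29.69   3.28]
turn [-0.0019  0.0012  3.1397]
   delta if turned first [ 6.48 29.69  3.28]
```

View pics/w7.png

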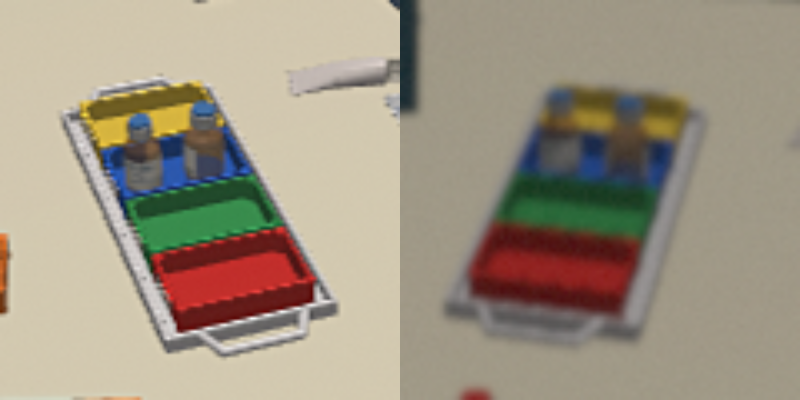

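Both blue vials stand upright, the old one in front and the new one behind. Yellow next.

Call:
{"op": "carry_out", "data": {"claw": [5,5,5,5,5,5,5,5,5,5,5,5,5,5,5,5,5,5,5], "delta_pos": [[-0.6,-2.7,0],[-0.6,-2.7,0],[-0.6,-2.7,0],[-0.6,-2.7,0],[-0.6,-2.7,0],[-0.6,-2.7,0],[-0.6,-2.7,0],[-0.6,-2.7,0],[-0.6,-2.7,0],[-0.6,-2.7,0],[-0.5,-2.7,0],[0,0,2.5],[0,0,2.5],[0,0,2.5],[0,0,2],[0,0,1.5],[0,0,1],[0,0,0.8],[0,0,0]], "angular": [[0,0,0],[0,0,0],[0,0,0],[0,0,0],[0,0,0],[0,0,0],[0,0,0],[0,0,0],[0,0,0],[0,0,0],[0,0,0],[0,0,0],[0,0,0],[0,0,0],[0,0,0],[0,0,0],[0,0,0],[0,0,0],[0,0,0]]}}

```text
clock: 20.0
position: [0.5586, -0.1139, 0.0345]
ee_rot: [-0.296, -3.126, -0.0]
force: [-0.0, -0.4, 0.1]
width: 0.547
gripper_force: 0.0
```

```bash
python3 - <<'E'
from h import *
plan([.5585,-.114,.0375],-.187)
p=arm.get_image("wrist");a=p["frame"][210:390,200:440];cv2.imwrite("pics/w8.png",cv2.resize(a,(480,360))[:,:,::-1])
E
```

```text
delta cm [ 0.01 -0.01 -0.3 ] t 20.0
turn [-0.0002 -0.0018 -0.002 ]
   delta if turned first [ 0.01 -0.01 -0.3 ]
turn [-0.0028  0.0002  3.1396]
   delta if turned first [-0.01  0.01 -0.3 ]
```

View pics/w8.png

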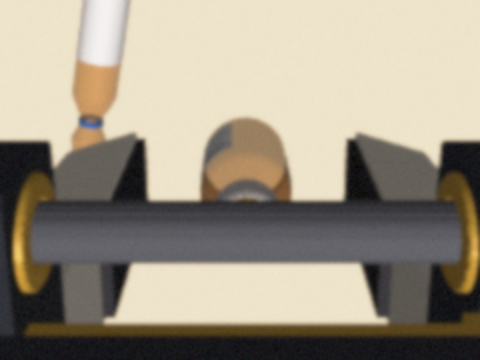

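The yellow vial is centred between the pads, and the ampoule's tip is clear below the left finger.

Call:
{"op": "carry_out", "data": {"claw": [4,3.2,2,1.6,1.6,1.6,1.6,1.6,1.6,1.6], "delta_pos": [[0,0,-0.3],[0,0,0],[0,0,0],[0,0,0],[0,0,0],[0,0,0],[0,0,-1],[0,0,-3],[0,0,-4],[0,0,-3]], "angular": [[0,0,0],[0,0,0],[0,0,0],[0,0,0],[0,0,0],[0,0,0],[0,0,0],[0,0,0],[0,0,0],[0,0,0]]}}

```text
clock: 21.05
position: [0.5593, -0.1143, 0.1509]
ee_rot: [0.297, 3.127, -0.0]
force: [0.1, 0.3, 1.0]
width: 0.227
gripper_force: 10.0
```

Call:
{"op": "carry_out", "data": {"claw": [1.6,1.6,1.6,1.6,1.6,1.6,1.6,1.6,1.6,1.6,1.6,1.6,1.6,1.6,1.6,1.6], "delta_pos": [[0.6,2.5,0],[0.6,2.5,0],[0.6,2.5,0],[0.6,2.5,0],[0.6,2.5,0],[0.6,2.5,0],[0.6,2.5,0],[0.6,2.5,0],[0.6,2.5,0],[0.6,2.5,0],[0.6,2.5,0],[0.6,2.5,0],[0.6,2.5,0],[0.6,2.9,0],[0,0,0],[0,0,0]], "angular": [[0,0,0],[0,0,0],[0,0,0],[0,0,0],[0,0,0],[0,0,0],[0,0,0],[0,0,0],[0,0,0],[0,0,0],[0,0,0],[0,0,0],[0,0,0],[0,0,0],[0,0,0],[0,0,0]]}}

```text
clock: 22.65
position: [0.5429, 0.25, 0.1487]
ee_rot: [-0.294, -3.128, 0.0]
force: [-0.4, -0.9, -1.7]
width: 0.223
gripper_force: 10.0
```

```bash
python3 - <<'E'
from h import *
s=arm.observe();print(s["position"],s["width"]*92,s["joints"])
plan(tr("yellow",0,0,.0445),-.187)
E
```

```text
[0.5429 0.25   0.1487] 20.532907918444288 [-0.783   0.5001  0.3756  1.7783 -0.2252  0.9058  1.0742]
delta cm [ 0.08 -0.03 10.42] t 22.65
turn [-0.0003 -0.0001 -0.0003]
   delta if turned first [ 0.08 -0.04 10.42]
turn [-0.0002  0.0005  3.1413]
   delta if turned first [-0.08  0.04 10.42]
```

Call:
{"op": "carry_out", "data": {"claw": [1.6,1.6,1.6,1.6,1.6,1.6,1.6,1.6,1.6], "delta_pos": [[0,0,1.5],[0,0,2.5],[0,0,2.5],[0,0,2.0],[0,0,0.9],[0,0,0.5],[0,0,0.2],[0,0,0.1],[0,0,0]], "angular": [[0,0,0],[0,0,0],[0,0,0],[0,0,0],[0,0,0],[0,0,0],[0,0,0],[0,0,0],[0,0,0]]}}

```text
clock: 23.55
position: [0.5437, 0.2497, 0.0472]
ee_rot: [0.296, 3.127, 0.001]
force: [0.0, 0.3, -0.4]
width: 0.222
gripper_force: 10.0
```

Call:
{"op": "carry_out", "data": {"claw": [1.6,1.6,1.6,1.6], "delta_pos": [[0,0,0.15],[0,0,0.1],[0,0,0.05],[0,0,0]], "angular": [[0,0,0],[0,0,0],[0,0,0],[0,0,0]]}}

```text
clock: 23.95
position: [0.5445, 0.2496, 0.0453]
ee_rot: [0.297, 3.125, 0.002]
force: [-2.0, -2.8, 13.3]
width: 0.222
gripper_force: 10.1
```

Call:
{"op": "carry_out", "data": {"claw": [1.6,2.6,3.2,3.4,3.4,3.4,3.4,3.4,3.4,3.4], "delta_pos": [[0,0,-0.08],[0,0,0],[0,0,0],[0,0,0],[0,0,-1],[0,0,-3],[0,0,-3],[0,0,-3],[0,0,-2],[0,0,0]], "angular": [[0,0,0],[0,0,0],[0,0,0],[0,0,0],[0,0,0],[0,0,0],[0,0,0],[0,0,0],[0,0,0],[0,0,0]]}}

```text
clock: 24.95
position: [0.5449, 0.2501, 0.168]
ee_rot: [0.296, 3.123, 0.005]
force: [-0.3, -0.3, -0.5]
width: 0.367
gripper_force: 0.0
```

```bash
python3 - <<'E'
from h import *
s=arm.observe();print(s["position"])
sc=arm.get_image("scene");sd=arm.get_image("side")
a=sc["frame"][130:250,230:350];b=sd["frame"][165:260,300:400]
cv2.imwrite("pics/w9.png",np.hstack([cv2.resize(a,(400,400)),cv2.resize(b,(400,400))])[:,:,::-1])
plan([.5138,-.2263,.0375],-.187)
E
```

```text
[0.5449 0.2501 0.168 ]
delta cm [ -6.03 -47.31  12.7 ] t 25.05
turn [ 0.0008  0.0006 -0.0017]
   delta if turned first [ -5.96 -47.31  12.73]
turn [ 0.0009 -0.0012  3.1399]
   delta if turned first [ 5.96 47.31 12.73]
```

View pics/w9.png

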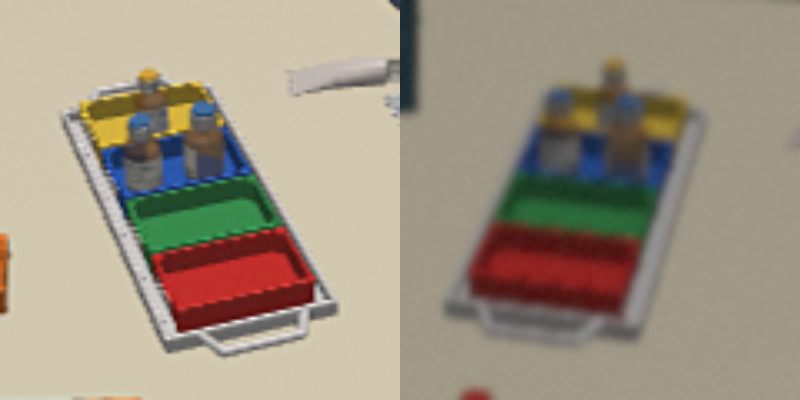

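Yellow stands upright in its tray. Green next.

Call:
{"op": "carry_out", "data": {"claw": [5,5,5,5,5,5,5,5,5,5,5,5,5,5,5,5,5,5,5], "delta_pos": [[-0.3,-2.6,0],[-0.3,-2.6,0],[-0.3,-2.6,0],[-0.3,-2.6,0],[-0.3,-2.6,0],[-0.3,-2.6,0],[-0.3,-2.6,0],[-0.3,-2.6,0],[-0.3,-2.6,0],[-0.3,-2.6,0],[-0.3,-2.6,0],[-0.4,-2.6,0],[-0.4,-2.6,0],[-0.4,-2.6,0],[-0.4,-2.6,0],[-0.4,-2.6,0],[-0.4,-2.8,0],[-0.3,-2.9,0],[0,0,0]], "angular": [[0,0,0],[0,0,0],[0,0,0],[0,0,0],[0,0,0],[0,0,0],[0,0,0],[0,0,0],[0,0,0],[0,0,0],[0,0,0],[0,0,0],[0,0,0],[0,0,0],[0,0,0],[0,0,0],[0,0,0],[0,0,0],[0,0,0]]}}

```text
clock: 26.95
position: [0.5114, -0.2309, 0.1635]
ee_rot: [-0.305, -3.125, 0.004]
force: [0.3, 0.6, 0.7]
width: 0.542
gripper_force: 0.0
```

Call:
{"op": "carry_out", "data": {"claw": [5,5,5,5,5,5], "delta_pos": [[0,0,2],[0,0,2.5],[0,0,1.5],[0,0,1],[0,0,0],[0,0,0]], "angular": [[0,0,0],[0,0,0],[0,0,0],[0,0,0],[0,0,0],[0,0,0]]}}

```text
clock: 27.55
position: [0.5134, -0.2262, 0.0944]
ee_rot: [-0.296, -3.127, -0.0]
force: [-0.1, -0.4, 0.4]
width: 0.543
gripper_force: 0.0
```

```bash
python3 - <<'E'
from h import *
print(arm.observe()["position"])
plan([.5138,-.2263,.0375],-.187)
E
```

```text
[ 0.5134 -0.2262  0.0944]
delta cm [-0.05  0.    5.69] t 27.55
turn [ 0.     -0.0004 -0.0018]
   delta if turned first [-0.04  0.    5.69]
turn [-0.0006 -0.      3.1398]
   delta if turned first [ 0.04 -0.    5.69]
```

Call:
{"op": "carry_out", "data": {"claw": [5,5,5,5,5,3.6,2.8,1.6,1.6,1.6,1.6,1.6,1.6,1.6,1.6], "delta_pos": [[0,0,2],[0,0,2],[0,0,1.2],[0,0,0.5],[0,0,0],[0,0,0],[0,0,0],[0,0,0],[0,0,0],[0,0,0],[0,0,0],[0,0,-1],[0,0,-3],[0,0,-4],[0,0,-3]], "angular": [[0,0,0],[0,0,0],[0,0,0],[0,0,0],[0,0,0],[0,0,0],[0,0,0],[0,0,0],[0,0,0],[0,0,0],[0,0,0],[0,0,0],[0,0,0],[0,0,0],[0,0,0]]}}

```text
clock: 29.05
position: [0.5133, -0.2268, 0.1497]
ee_rot: [0.297, 3.127, -0.001]
force: [0.4, 0.0, -0.8]
width: 0.232
gripper_force: 10.0
```

Call:
{"op": "carry_out", "data": {"claw": [1.6,1.6,1.6,1.6,1.6,1.6,1.6,1.6,1.6,1.6,1.6,1.6,1.6,1.6,1.6,1.6], "delta_pos": [[0.4,2.5,0],[0.4,2.5,0],[0.4,2.5,0],[0.4,2.5,0],[0.4,2.5,0],[0.4,2.5,0],[0.4,2.5,0],[0.4,2.6,0],[0.4,2.6,0],[0.4,2.6,0],[0.5,2.6,0],[0.5,2.6,0],[0.5,2.6,0],[0.5,2.6,0],[0,0,0],[0,0,0]], "angular": [[0,0,0],[0,0,0],[0,0,0],[0,0,0],[0,0,0],[0,0,0],[0,0,0],[0,0,0],[0,0,0],[0,0,0],[0,0,0],[0,0,0],[0,0,0],[0,0,0],[0,0,0],[0,0,0]]}}

```text
clock: 30.65
position: [0.5213, 0.1358, 0.1477]
ee_rot: [0.294, 3.128, -0.0]
force: [0.5, -1.1, -0.3]
width: 0.23
gripper_force: 10.0
```

```bash
python3 - <<'E'
from h import *
s=arm.observe();print(s["position"],s["width"]*92)
plan(tr("green",0,0,.0445),-.187)
E
```

```text
[0.5213 0.1358 0.1477] 21.136528226180058
delta cm [ 0.11  0.02 10.32] t 30.65
turn [-0.0002  0.0001 -0.0006]
   delta if turned first [ 0.1   0.02 10.32]
turn [0.0002 0.0003 3.141 ]
   delta if turned first [-0.1  -0.02 10.32]
```

Call:
{"op": "carry_out", "data": {"claw": [1.6,1.6,1.6,1.6,1.6,1.6,1.6,1.6,1.6], "delta_pos": [[0,0,1.5],[0,0,2.5],[0,0,2.5],[0,0,2.0],[0,0,0.9],[0,0,0.5],[0,0,0.2],[0,0,0.1],[0,0,0]], "angular": [[0,0,0],[0,0,0],[0,0,0],[0,0,0],[0,0,0],[0,0,0],[0,0,0],[0,0,0],[0,0,0]]}}

```text
clock: 31.55
position: [0.5219, 0.1356, 0.046]
ee_rot: [0.296, 3.127, 0.001]
force: [-0.1, 0.5, -0.4]
width: 0.231
gripper_force: 10.0
```

Call:
{"op": "carry_out", "data": {"claw": [1.6,1.6,1.6], "delta_pos": [[0,0,0.1],[0,0,0.08],[0,0,0]], "angular": [[0,0,0],[0,0,0],[0,0,0]]}}

```text
clock: 31.85
position: [0.522, 0.1357, 0.0445]
ee_rot: [0.296, 3.126, 0.001]
force: [-1.0, 0.2, 9.8]
width: 0.23
gripper_force: 10.0
```

Contact on the floor; I release and go for red.

Call:
{"op": "carry_out", "data": {"claw": [1.6,2.6,3.2,3.4,3.4,3.4,3.4,3.4,3.4,3.4], "delta_pos": [[0,0,-0.05],[0,0,0],[0,0,0],[0,0,0],[0,0,-1],[0,0,-3],[0,0,-3],[0,0,-3],[0,0,-2],[0,0,0]], "angular": [[0,0,0],[0,0,0],[0,0,0],[0,0,0],[0,0,0],[0,0,0],[0,0,0],[0,0,0],[0,0,0],[0,0,0]]}}

```text
clock: 32.85
position: [0.5231, 0.1358, 0.1674]
ee_rot: [0.296, 3.123, 0.004]
force: [0.5, 0.7, -0.4]
width: 0.375
gripper_force: 0.0
```

```bash
python3 - <<'E'
from h import *
s=arm.observe();print(s["position"])
plan([.4793,-.0915,.0375],-.187)
E
```

```text
[0.5231 0.1358 0.1674]
delta cm [  0.09 -23.19  12.92] t 32.85
turn [ 0.003   0.0045 -0.0021]
   delta if turned first [  0.08 -23.15  12.99]
turn [ 0.007  -0.0048  3.1395]
   delta if turned first [-0.08 23.15 12.99]
```

Call:
{"op": "carry_out", "data": {"claw": [5,5,5,5,5,5,5,5,5,5,5,5,5,5,5,5], "delta_pos": [[0,-2.3,0],[0,-2.3,0],[0,-2.3,0],[0,-2.3,0],[0,-2.3,0],[0,-2.3,0],[0,-2.3,0],[0,-2.3,0],[0,-2.3,0],[0.1,-2.4,0],[0,0,0],[0,0,2],[0,0,2.5],[0,0,2],[0,0,0],[0,0,0]], "angular": [[0,0,0],[0,0,0],[0,0,0],[0,0,0],[0,0,0],[0,0,0],[0,0,0],[0,0,0],[0,0,0],[0,0,0],[0,0,0],[0,0,0],[0,0,0],[0,0,0],[0,0,0],[0,0,0]]}}

```text
clock: 34.45
position: [0.4769, -0.0909, 0.099]
ee_rot: [-0.296, -3.126, 0.0]
force: [0.7, -0.4, 0.9]
width: 0.547
gripper_force: 0.0
```

```bash
python3 - <<'E'
from h import *
print(arm.observe()["position"])
plan([.4793,-.0915,.0375],-.187)
E
```

```text
[ 0.4769 -0.0909  0.099 ]
delta cm [-0.26 -0.01  6.15] t 34.45
turn [-0.0002 -0.0011 -0.0018]
   delta if turned first [-0.25 -0.01  6.15]
turn [-0.0018  0.0003  3.1398]
   delta if turned first [0.25 0.01 6.15]
```

Call:
{"op": "carry_out", "data": {"claw": [5,5,5,5,5,3.6,3.0,2,2,2,2,2,2,2,2], "delta_pos": [[-0.25,0,2],[0,0,2],[0,0,1.5],[0,0,0.6],[0,0,0],[0,0,0],[0,0,0],[0,0,0],[0,0,0],[0,0,0],[0,0,0],[0,0,-1],[0,0,-3],[0,0,-4],[0,0,-3]], "angular": [[0,0,0],[0,0,0],[0,0,0],[0,0,0],[0,0,0],[0,0,0],[0,0,0],[0,0,0],[0,0,0],[0,0,0],[0,0,0],[0,0,0],[0,0,0],[0,0,0],[0,0,0]]}}

```text
clock: 35.95
position: [0.4795, -0.0919, 0.1503]
ee_rot: [0.297, 3.127, -0.0]
force: [0.6, 0.5, 0.4]
width: 0.275
gripper_force: 10.0
```

Call:
{"op": "carry_out", "data": {"claw": [2,2,2,2,2,2,2,2,2], "delta_pos": [[0,2.5,0],[0,2.5,0],[0,2.5,0],[0,2.5,0],[0,2.5,0],[0.1,2.5,0],[0.1,2.3,0],[0,0,0],[0,0,0]], "angular": [[0,0,0],[0,0,0],[0,0,0],[0,0,0],[0,0,0],[0,0,0],[0,0,0],[0,0,0],[0,0,0]]}}

```text
clock: 36.85
position: [0.5098, 0.0788, 0.1483]
ee_rot: [-0.294, -3.128, 0.001]
force: [-0.4, -1.3, 0.3]
width: 0.276
gripper_force: 10.0
```

```bash
python3 - <<'E'
from h import *
s=arm.observe();print(s["position"],s["width"]*92)
plan(tr("red",0,0,.0445),-.187)
E
```

```text
[0.5098 0.0788 0.1483] 25.42191451256228
delta cm [ 0.04  0.04 10.38] t 36.85
turn [-0.0003 -0.0001 -0.0007]
   delta if turned first [ 0.04  0.03 10.38]
turn [-0.0001  0.0005  3.1409]
   delta if turned first [-0.04 -0.03 10.38]
```

Call:
{"op": "carry_out", "data": {"claw": [2,2,2,2,2,2,2,2,2], "delta_pos": [[0,0,1.5],[0,0,2.5],[0,0,2.5],[0,0,2.0],[0,0,0.9],[0,0,0.5],[0,0,0.2],[0,0,0.15],[0,0,0]], "angular": [[0,0,0],[0,0,0],[0,0,0],[0,0,0],[0,0,0],[0,0,0],[0,0,0],[0,0,0],[0,0,0]]}}

```text
clock: 37.75
position: [0.5105, 0.0787, 0.0461]
ee_rot: [0.296, 3.127, 0.001]
force: [0.1, -0.5, -0.1]
width: 0.275
gripper_force: 10.0
```

Call:
{"op": "carry_out", "data": {"claw": [2,2,2], "delta_pos": [[0,0,0.08],[0,0,0.04],[0,0,0]], "angular": [[0,0,0],[0,0,0],[0,0,0]]}}

```text
clock: 38.05
position: [0.5106, 0.0787, 0.0454]
ee_rot: [0.296, 3.126, 0.001]
force: [-2.3, -0.6, 9.8]
width: 0.268
gripper_force: 10.0
```

Call:
{"op": "carry_out", "data": {"claw": [2,2.9,3.5,3.7,3.7,3.7,3.7,3.7,3.7,3.7,3.7,3.7,3.7], "delta_pos": [[0,0,-0.05],[0,0,0],[0,0,0],[0,0,0],[0,0,-1],[0,0,-3],[0,0,-4],[0,0,-4],[2,2.5,-4],[2,2.5,-4],[2,2.5,0],[0,0,0],[0,0,0]], "angular": [[0,0,0],[0,0,0],[0,0,0],[0,0,0],[0,0,0],[0,0,0],[0,0,0],[0,0,0],[0,0,0],[0,0,0],[0,0,0],[0,0,0],[0,0,0]]}}

```text
clock: 39.35
position: [0.4655, 0.1626, 0.2434]
ee_rot: [0.293, 3.128, 0.001]
force: [0.4, 0.2, -0.7]
width: 0.406
gripper_force: 0.0
```

```bash
python3 - <<'E'
from h import *
s=arm.observe();print(s["position"],s["clock"])
w=arm.get_image("wrist");sc=arm.get_image("scene")
for n in("grey","red","yellow","green","old_blue"):
    for p in(w,sc):
        print(n,[(round(q["conf"],2),onz(p,q["centre"]*PX,0 if n=="grey" else .0065)[:2]) for q in arm.place_of(n+"_vial",p)[:2]])
print({k:v for k,v in TR.items()})
a=w["frame"][150:330,180:460];b=sc["frame"][120:410,220:480]
cv2.imwrite("pics/w10.png",np.hstack([cv2.resize(a,(440,400)),cv2.resize(b,(359,400))])[:,:,::-1])
E
```

```text
[0.4655 0.1626 0.2434] 39.35
grey []
grey [(0.9, array([ 0.4382, -0.3004]))]
red [(0.69, array([0.5105, 0.075 ]))]
red [(0.53, array([0.514 , 0.0831]))]
yellow [(0.64, array([0.5439, 0.2482]))]
yellow [(0.71, array([0.551 , 0.2485])), (0.56, array([0.5177, 0.14  ]))]
green [(0.84, array([0.5256, 0.1341]))]
green [(0.59, array([0.5212, 0.1461]))]
old_blue [(0.68, array([0.5079, 0.1936])), (0.36, array([0.5118, 0.0775]))]
old_blue [(0.6, array([0.5126, 0.1937]))]
{'red': (0.5095, 0.0792), 'green': (0.5203, 0.1362), 'blue': (0.5312, 0.1929), 'yellow': (0.542, 0.2498)}
```

View pics/w10.png

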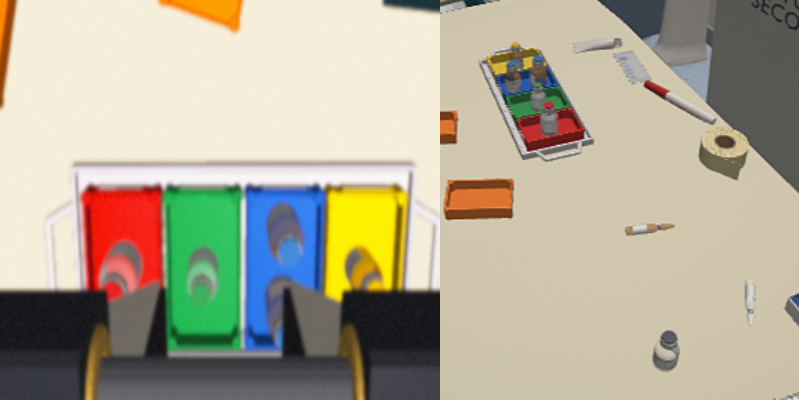

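All vials stand upright in the right trays, and the grey one is unmoved at (668,350) in the crop.

```bash
python3 -c "
from cell import arm
print(arm.sign_off())"
```

```text
the job is handed in; nothing more can be done
None
```

I handed the job in at about 39 s: the last pictures show the red, yellow, green and both blue vials upright in their trays (older blue in front, new blue behind) and the grey vial where it started; the sign-off returned no verdict.

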